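# Load the soap grater and hold its dial at full speed

### The arm

A 6-joint arm with a two-finger parallel gripper is mounted at the origin on the work surface. World frame = base frame: x ahead of the robot, y to its left, z up, the work surface at z = 0. Lengths are in mm, angles in rad, forces in N, time in s.
With the tool pointing down it reaches from about 275 to 825 mm from the base axis. Payload 5.2 kg.
Tool frame: the origin (TCP) lies at the very end of the fingers, on their centre line; the grasp point (between the pads) lies 19 mm behind it; z points along the fingers, y is the line along which they close (so a half turn about z gives the same grasp; the last joint's range is limited). The gripper opens to 93 mm and grips with 3 to 60 N. Pads are 15 mm wide; open, the fingers measure 128 mm over their backs; the gripper's body (75 mm by 188 mm) begins 65 mm behind the grasp point.
Start: joints at [-1.311, 0.259, 1.535, -0, 1.348, -0.203], TCP at [245.571, -492.138, 218.653] pointing down, gripper open.
Joint ranges: [-3.14, 3.14], [-0.91, 2.08], [0.19, 2.58], [-1.22, 4.36], [0.22, 2.71], [-3.12, 3.12]. Speed limits (rad/s): [2.57, 2.57, 3.14, 3.14, 3.14, 3.14].

### API

Orientations are given as [roll, pitch, yaw] about the fixed x, y, z axes, in that order (R = Rz(yaw) Ry(pitch) Rx(roll)).
In Python, from bench import robot gives the robot as it stands. The module is installed in compiled form; this text tells all that it offers. Calls block until the motion is done:
- robot.move_ptp(position, orientation): joint-space move of the TCP to a pose.
- robot.move_linear(position, ori=None, speed=150, f_stop=None): straight line of the TCP; ori=None keeps the orientation; speed is the mean speed in mm/s. With f_stop (N) it stops when the force on the tool has changed by that much, and returns True; else False.
- robot.move_j(angles): joint-space move.
- robot.move_gripper(opening): opening from 0.0 (shut) to 1.0 (fully open); the grip force is fixed at half the most; returns when the fingers have stopped.
- robot.sleep(seconds).
- robot.inverse_kinematics(position, orientation): joint angles nearest the present ones, or None.
- robot.get_image(name): name is "scene" or "top" or "wrist"; returns a dict with "img" (384x512x3 uint8, blue, green, red), "fovy" (degrees; the focal length in pixels is half the picture's height over the tangent of half this angle, whatever the lens; pixels are square), "cx", "cy" (the principal point, pixels), "eye" and "orientation" of the camera in the world. Camera axes: x right, y down, z forward; pixel columns grow to the right and rows downward; lengths in mm; the calibration is good to about 2 mm. A picture is of the moment at which its call begins. There is no depth.
A pose or a line that the arm cannot do raises robot.MotionError and nothing moves.
- robot.hand_in(): hands the job in; it is judged then, once.
Readings, each from a call of its own:
- robot.current_t(): time.
- robot.current_qpos(): joint angles.
- robot.current_joint_vel(): joint speeds.
- robot.current_joint_efforts(): joint torques, N m.
- robot.current_tcp_pos(): TCP position.
- robot.current_eef_rot(): TCP orientation.
- robot.current_contact_force(): force on the tool from outside, world axes, zero at the start.
- robot.current_ft_torque(): the same for the moment, N m.
- robot.current_gripper_width(): opening from 0.0 (shut) to 1.0 (fully open).
- robot.current_finger_force(): force on a finger pad.
Only numpy, scipy, OpenCV 4.12 (cv2) and the standard library are available. Lean on these libraries where they do the work, as an engineer would, in place of code of your own. Each camera call takes 0.05 s, during which the arm holds its last target. There are 200 camera calls.

### The job

Take the purple scoop that lies in the soap tray, scoop up at least three soap chunks with it in one scoopful and tip them into the grater's feed hopper, then lay the scoop back in the tray and let go of it. Then turn the grater's hold-to-run dial, which springs back when let go, clockwise past its first two clicks to the third, and finish while holding it there with the fingers so that it cannot spring back. Leave the hammer, drip tray, clear box and bottle where they are.

Things in the scene. Friction and masses are not known exactly. Their poses are not given: they have to be found in the camera images.
- soap_tray: shallow open grey plastic tray fixed to the shelf, 140 mm (its x) by 310 mm (its y), 36 mm high, walls and floor 5 mm thick; origin at the centre of its underside. The scoop lies at its +y end, the soap chunks in the rest
- scoop: purple plastic laundry scoop, 60 g, open at the top and front; origin at the centre of the flat floor's underside, x out of the mouth, z up. Cup 85 mm long (front lip at x = +42.5 mm), 88 wide, floor 2 and walls 2.5 thick, back wall 42 high, cheeks raked from there to 12 high, ending 22 behind the lip. It starts flat in the tray, mouth to the tray's -y end, handle out over the +y end wall. Soap slides on it
- scoop_grip (a point): middle of the scoop's handle, where to hold it: 88 mm behind and 73.5 mm above the scoop's origin (130 mm behind the lip); axes as the scoop's. The handle is a straight bar, 22 mm wide (along y, the way to close the fingers) and 12 mm thick, rising backwards at 38 degrees from the cup's back wall to its end 111 mm behind and 91 mm above the scoop's origin
- scoop_bowl (a point): point inside the scoop's cup, 18 mm above the scoop's origin; axes as the scoop's
- soap1: one of six loose chunks of hard, dry laundry soap (all alike), a 24 x 24 x 20 mm block with all edges bevelled 5 mm at 45 degrees, 10 g, sliding on the scoop, hopper and each other at about 17 degrees of slope; origin at the centre of its underside. They lie scattered in one layer on the floor of the soap tray, ahead of the scoop's mouth
- soap2: one of six loose chunks of hard, dry laundry soap (all alike), a 24 x 24 x 20 mm block with all edges bevelled 5 mm at 45 degrees, 10 g, sliding on the scoop, hopper and each other at about 17 degrees of slope; origin at the centre of its underside. They lie scattered in one layer on the floor of the soap tray, ahead of the scoop's mouth
- soap3: one of six loose chunks of hard, dry laundry soap (all alike), a 24 x 24 x 20 mm block with all edges bevelled 5 mm at 45 degrees, 10 g, sliding on the scoop, hopper and each other at about 17 degrees of slope; origin at the centre of its underside. They lie scattered in one layer on the floor of the soap tray, ahead of the scoop's mouth
- soap4: one of six loose chunks of hard, dry laundry soap (all alike), a 24 x 24 x 20 mm block with all edges bevelled 5 mm at 45 degrees, 10 g, sliding on the scoop, hopper and each other at about 17 degrees of slope; origin at the centre of its underside. They lie scattered in one layer on the floor of the soap tray, ahead of the scoop's mouth
- soap5: one of six loose chunks of hard, dry laundry soap (all alike), a 24 x 24 x 20 mm block with all edges bevelled 5 mm at 45 degrees, 10 g, sliding on the scoop, hopper and each other at about 17 degrees of slope; origin at the centre of its underside. They lie scattered in one layer on the floor of the soap tray, ahead of the scoop's mouth
- soap6: one of six loose chunks of hard, dry laundry soap (all alike), a 24 x 24 x 20 mm block with all edges bevelled 5 mm at 45 degrees, 10 g, sliding on the scoop, hopper and each other at about 17 degrees of slope; origin at the centre of its underside. They lie scattered in one layer on the floor of the soap tray, ahead of the scoop's mouth
- grater: electric drum grater fixed to the shelf: cream motor block with a horizontal drum at its side and a round aluminium hopper on the drum. Origin on the shelf below the hopper's centre. Block 140 mm (its x) by 130 mm (its y), centred at y = -125 mm, its top 150 mm above the shelf; drum along y to y = +85 mm, radius 42 mm, axis 78 mm above the shelf. Its drum stays still here
- hopper (a point): centre of the inside of the feed hopper, 135 mm above the shelf, 18 mm above its inner floor; axes as the grater's. The hopper is a round open funnel: inner radius 33 mm at the floor, 65 mm at the rim, the rim (68 mm outer radius) 163 mm above the shelf. Open to above on all sides
- dial_grip (a point): point on the dial's vertical axis, 182 mm above the shelf, where to grip its wing; turns with the dial. The black dial on the block's top (150 mm above the shelf) is a disc, 30 mm radius and 10 mm high, with an upright wing across it, 13 mm wide (along the point's y), up to 40 mm above the block, reaching 32 mm on its nose side (the point's -x, white line) and 24 mm on the other
- dial (a joint): angle of the dial in rad, 0 = off, growing clockwise seen from above. At 0 the nose points along the grater's -x. Clicks (detents) at 0.42, 0.84 and 1.26, a hard stop at 1.37. A spring turns it back to off from anywhere when it is let go: about 0.08 N m near off, 0.17 N m at the third click; each click adds or takes up to about 0.05 N m
- drip_tray: loose aluminium drip tray, 150 x 100 x 16 mm, under the grater's drum; origin at the centre of its underside. To be left alone
- hammer: steel hammer lying on the shelf beyond the soap tray; to be left alone
- clear_box: loose empty clear plastic box, 110 x 190 x 120 mm, its sliding door half open, beyond the grater; origin at the centre of its underside. To be left alone
- bottle: white bottle, 72 mm wide and 190 mm high, standing to the right of the grater; to be left alone
Things that resemble listed ones, but are neither listed nor needed, are in the scene too. Of the things that look like the scoop, the smallest one is meant.

How it is judged:
By the outcome, as a careful person would: the job done as asked, in the order asked, and still so for the second after the job is handed in, while the arm keeps its last pose, push and grip.
It also fails if it takes over 72 s, if anything falls off the work surface, if the arm or the gripper's body presses on something with over 40 N, if the wrist force passes 120 N, or if a joint passes its speed limit or range.

## Working session

There is one attempt and no reset: what is moved stays moved. The work goes in short steps, each a Python script; the robot and the scene stay as the last script left them, time stands still between calls to the robot, and variables do not carry over. Pictures are saved under pics/ and viewed, at most 12 in all, crops included, and the job is handed in when it is done.

```bash
mkdir -p pics; ls
cat > h.py <<'E'
import numpy as np, cv2
from scipy.spatial.transform import Rotation as R
from bench import robot
def cam(name):
    d=robot.get_image(name); return d
def K(d):
    f=d["img"].shape[0]/2/np.tan(np.radians(d["fovy"])/2); return f
def rot(o):
    o=np.array(o); return o if o.shape==(3,3) else R.from_euler('xyz',o).as_matrix()
def ray(d,u,v,z):
    r=rot(d["orientation"])@np.array([(u-d["cx"])/K(d),(v-d["cy"])/K(d),1]); e=np.array(d["eye"])
    return e+r*(z-e[2])/r[2]
def proj(d,p):
    c=rot(d["orientation"]).T@(np.array(p)-d["eye"]); return K(d)*c[:2]/c[2]+[d["cx"],d["cy"]]
E
python3 - <<'E'
from h import *
import pickle
for n in ["top","scene","wrist"]:
    d=cam(n); cv2.imwrite(f"pics/{n}0.png",d["img"]); pickle.dump(d,open(f"{n}0.pkl","wb"))
    print(n,d["eye"],d["orientation"],d["fovy"],d["cx"],d["cy"])
a=cv2.imread("pics/top0.png");cv2.imwrite("pics/top0b.png",cv2.resize(a,(800,600),interpolation=cv2.INTER_CUBIC))
a=cv2.imread("pics/scene0.png");cv2.imwrite("pics/scene0b.png",cv2.resize(a,(800,600),interpolation=cv2.INTER_CUBIC))
print(robot.current_eef_rot(),robot.current_t())
E
```

```text
pics
top [ 252.40814694   69.6669257  2019.67104886] [-2.99989244 -0.00343568 -1.56356829] 42.70229827709008 254.69480346221576 190.9784446924162
scene [1370.45741706  354.59820644  922.56630484] [-2.29466627e+00 -1.38826867e-03  1.92175706e+00] 57.88390166160559 257.05447070430637 190.6783287710484
wrist [ 311.72858273 -458.28860343  384.38012699] [ 2.87083778e+00  1.27071476e-03 -1.10815712e+00] 59.93199178423317 262.1484077963175 188.15237247604747
[-3.14018676e+00 -2.57140671e-04  4.62832398e-01] 0.15
```

View pics/top0b.png

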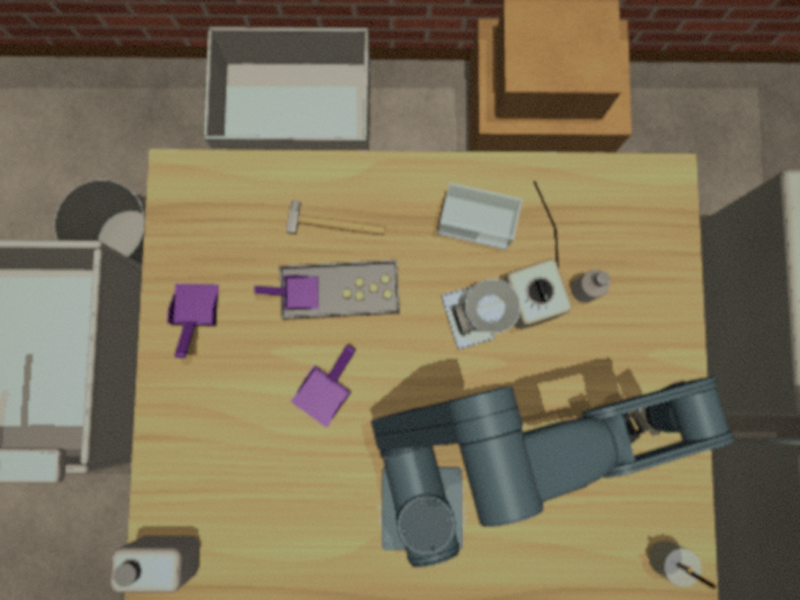

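View pics/scene0b.png

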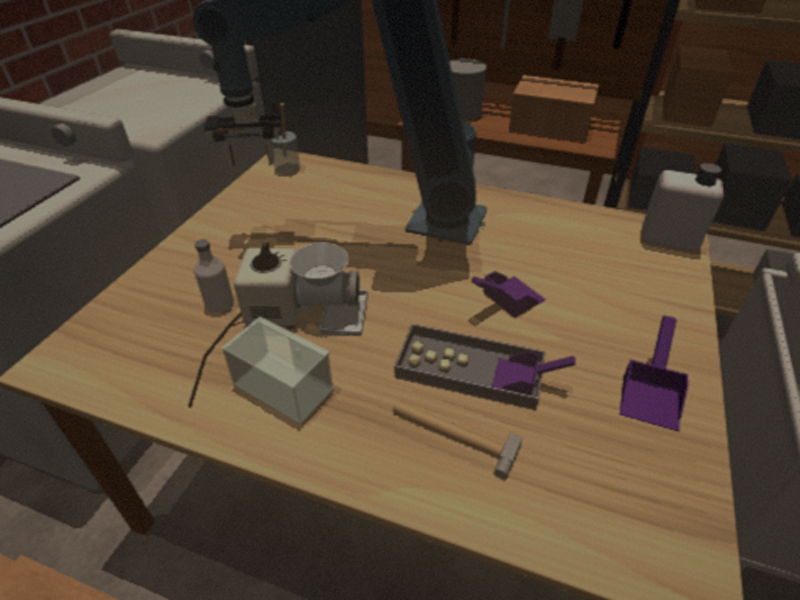

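The top picture shows three purple scoops, in 800×600 pixels: one in the tray at (300,292), one at the far left (194,305), larger, and one near the base (322,395). The wanted one is in the tray, with its mouth towards the chunks and its handle to the left. The grater hopper is at (491,306), the dial at (541,291) and the chunks at about (345–390, 280–296).

Run:
```python
from h import *
import pickle
d=pickle.load(open("top0.pkl","rb")); s=512/800
for n,u,v,z in [("scoopTray far",318,277,30),("traycorner TL",281,267,36),("TR",396,262,36),("BL",284,318,36),("BR",398,312,36),("hopper",491,306,163),("dial",541,291,190),("handle end",256,290,91),("cup",303,292,20),("scoopLeft",194,305,20),("scoopLow",322,395,20),("bottle",595,285,190),("box",480,215,120)]:
    print(n,ray(d,u*s,v*s,z).round(0))
# larger masks
hsv=cv2.cvtColor(d["img"],cv2.COLOR_BGR2HSV); m=cv2.inRange(hsv,(125,80,30),(165,255,255))
for c in cv2.findContours(m,0,2)[0]:
    if cv2.contourArea(c)>30: print(cv2.contourArea(c),cv2.minAreaRect(c))
w=pickle.load(open("wrist0.pkl","rb"))
T=rot(robot.current_eef_rot()); print(T.T@(np.array(w["eye"])-robot.current_tcp_pos()), (T.T@rot(w["orientation"])).round(3))
for p,y in [((560,250,330),0.),((560,250,330),1.57),((560,250,330),-1.57),((560,-130,360),-1.57),((560,-130,360),0),((560,-130,360),1.57)]:
    print(p,y,robot.inverse_kinematics(p,(np.pi,0,y)))
```

```text
scoopTray far [591. 275.  30.]
traycorner TL [616. 373.  36.]
TR [632.  71.  36.]
BL [482. 361.  36.]
BR [500.  65.  36.]
hopper [ 500. -162.  163.]
dial [ 534. -280.  190.]
handle end [546. 426.  91.]
cup [553. 315.  20.]
scoopLeft [516. 600.  20.]
scoopLow [284. 259.  20.]
bottle [ 550. -411.  190.]
box [ 739. -142.  120.]
769.0 ((211.4615020751953, 243.3076629638672), (27.180307388305664, 49.92301559448242), 33.690067291259766)
782.5 ((122.25663757324219, 205.15048217773438), (29.53443717956543, 46.69633865356445), 3.814074993133545)
428.0 ((182.5, 187.0), (20.0, 39.0), 90.0)
[  74.25734359   -0.56606481 -166.35484685] [[-0.    -0.964 -0.268]
 [ 1.    -0.     0.   ]
 [-0.    -0.268  0.964]]
(560, 250, 330) 0.0 [ 2.38211472e-01  3.31838675e-01  1.16854947e+00 -4.44089210e-16
  1.64120450e+00  1.80900780e+00]
(560, 250, 330) 1.57 [ 2.38211472e-01  3.31838675e-01  1.16854947e+00 -4.44089210e-16
  1.64120450e+00  2.39007798e-01]
(560, 250, 330) -1.57 [ 0.23821147  0.33183867  1.16854947  0.          1.6412045  -2.90417751]
(560, -130, 360) -1.57 [-4.22048308e-01  2.53744260e-01  1.20484146e+00 -4.44089210e-16
  1.68300693e+00  2.71874802e+00]
(560, -130, 360) 0 [-4.22048308e-01  2.53744260e-01  1.20484146e+00 -4.44089210e-16
  1.68300693e+00  1.14874802e+00]
(560, -130, 360) 1.57 [-0.42204831  0.25374426  1.20484146  0.          1.68300693 -0.42125198]
```

```bash
python3 - <<'E'
from h import *
import pickle
robot.move_ptp((525,-190,340),(np.pi,0,1.57)); d=cam("wrist"); cv2.imwrite("pics/w1.png",d["img"]); pickle.dump(d,open("w1.pkl","wb"))
print(robot.current_t())
robot.move_ptp((557,250,330),(np.pi,0,1.63)); e=cam("wrist"); cv2.imwrite("pics/w2.png",e["img"]); pickle.dump(e,open("w2.pkl","wb"))
print(robot.current_t(),robot.current_qpos())
E
for i in 1 2; do python3 -c "
import cv2;a=cv2.imread('pics/w$i.png');cv2.imwrite('pics/w${i}b.png',cv2.resize(a,(800,600),interpolation=cv2.INTER_CUBIC))"; done
```

```text
1.7833
3.4583 [ 2.37275536e-01  3.26351076e-01  1.17618105e+00 -4.30026551e-04
  1.63900678e+00  1.79876939e-01]
```

View pics/w1b.png

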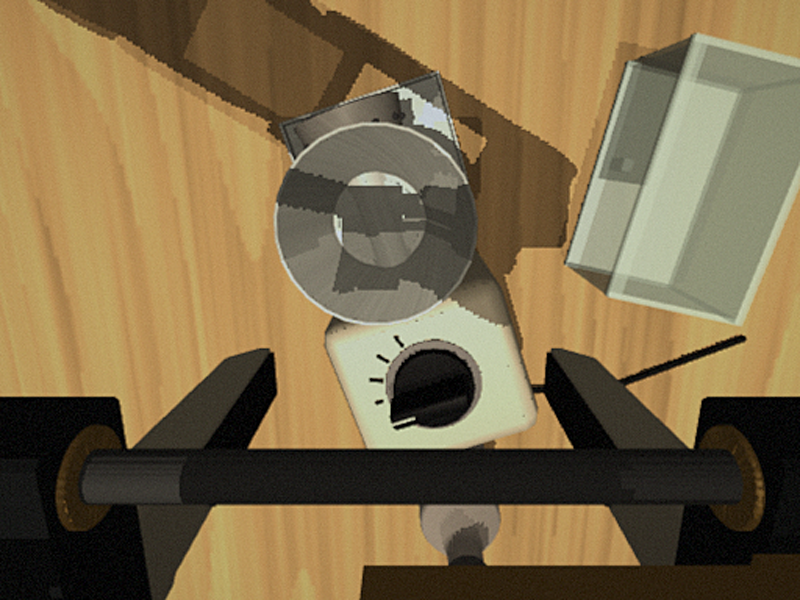

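View pics/w2b.png

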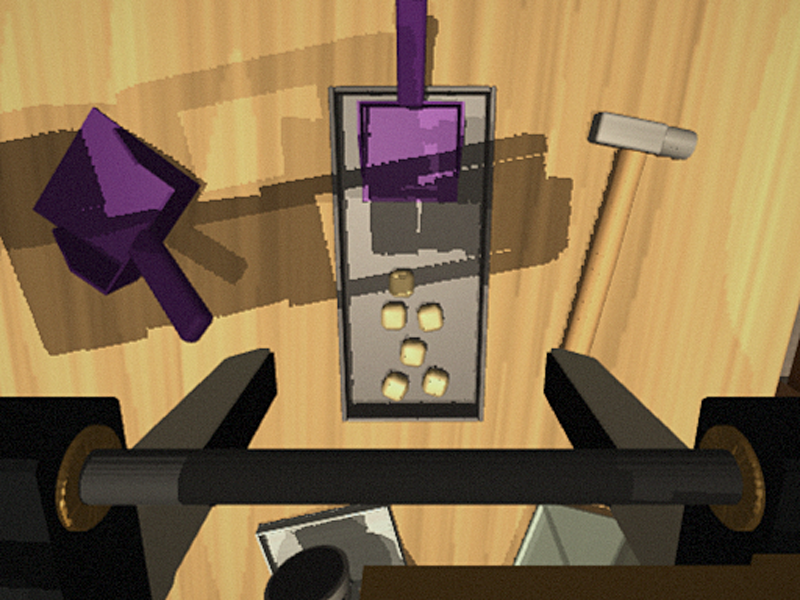

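Picture w1, with up = +y and right = +x, shows the hopper rim as a circle centred at (376,224) with radius 101. The dial disc is at (433,386), its nose and white line at (403,426). Picture w2 shows the tray with corners (331,88), (494,88), (482,418), (345,418). The small scoop has its cup at (360–463, 102–201) and its handle running up at x≈411. The six chunks lie in a band narrower than the cup, (382–447, 270–400).

Run:
```python
from h import *
import pickle
s=.64
d=pickle.load(open("w1.pkl","rb")); e=pickle.load(open("w2.pkl","rb"))
q=[ray(d,u*s,v*s,163) for u,v in [(275,224),(477,224),(376,123),(376,325)]]
H=np.mean(q,0); print("hopper",H,q[1]-q[0],q[2]-q[3])
D=ray(d,433*s,386*s,160); print("dial",D,"disc width", (ray(d,476*s,386*s,160)-ray(d,388*s,386*s,160))[:2])
v=D-H; print("dist",np.hypot(*v[:2]),"yaw",np.arctan2(v[0],-v[1]))
# same pts by top cam
c=[ray(e,u*s,v*s,36) for u,v in [(331,88),(494,88),(482,418),(345,418)]]
print("tray",np.mean(c,0), [(np.hypot(*(c[i]-c[(i+1)%4])[:2])).round(1) for i in range(4)])
for i,j in [(2,1),(3,0)]: w=c[i]-c[j]; print(np.arctan2(w[0],-w[1]))
print("lip",ray(e,364*s,200*s,7),ray(e,460*s,202*s,7),"back top",ray(e,360*s,102*s,47),ray(e,463*s,102*s,47))
m=cv2.inRange(cv2.cvtColor(e["img"],cv2.COLOR_BGR2HSV),(125,60,20),(165,255,255))
for v in [5,20,40,55]:
    x=np.where(m[v,220:320])[0]+220; print("handle row",v,x.min(),x.max())
for v in [70,80,90,100,110,120,125,128,130]:
    x=np.where(m[v,220:320])[0]+220; print("cup",v,(x.min(),x.max()) if len(x) else None)
y=cv2.inRange(cv2.cvtColor(e["img"],cv2.COLOR_BGR2HSV),(18,70,90),(35,255,255)); y[:165]=0;y[:,:222]=0;y[:,308:]=0;y[262:]=0
for k in cv2.findContours(y,0,2)[0]:
    if cv2.contourArea(k)>40: (u,v),r=cv2.minEnclosingCircle(k); print("soap",ray(e,u,v,15).round(0),r)
```

```text
hopper [ 502.00980296 -165.30712065  163.        ] [133.21260852  -0.33418266   0.        ] [  2.66678006 133.62814415   0.        ]
dial [ 540.8717619  -281.70088911  160.        ] disc width [63.85577304 -0.137539  ]
dist 122.71006962904201 yaw 0.3222456237423093
tray [562.04031397 220.69278912  36.        ] [np.float64(134.9), np.float64(303.6), np.float64(134.8), np.float64(303.6)]
0.06220395333548976
0.062397255873721406
lip [513.29873213 275.47891786   7.        ] [602.54899904 278.7796812    7.        ] back top [510.61392202 357.94067396  47.        ] [594.21760352 362.7590723   47.        ]
handle row 5 254 272
handle row 20 254 272
handle row 40 254 271
handle row 55 254 271
cup 70 (np.int64(228), np.int64(296))
cup 80 (np.int64(229), np.int64(296))
cup 90 (np.int64(229), np.int64(296))
cup 100 (np.int64(230), np.int64(294))
cup 110 (np.int64(231), np.int64(293))
cup 120 (np.int64(232), np.int64(292))
cup 125 (np.int64(232), np.int64(292))
cup 128 (np.int64(232), np.int64(292))
cup 130 None
soap [551.  91.  15.] 9.014775276184082
soap [590.  98.  15.] 9.036401748657227
soap [566. 129.  15.] 9.003046035766602
soap [581. 167.  15.] 9.382948875427246
soap [546. 166.  15.] 9.300638198852539
soap [552. 199.  15.] 9.0784912109375
```

```bash
cat >> h.py <<'E'
YAW=0.06; F=np.array([np.sin(YAW),-np.cos(YAW),0])
LIP0=np.array([558,277.2,5.])          # scoop lip at start
WALL=206.                              # nominal lip travel to end wall
HOP=np.array([502,-165.3,0])
RST=np.diag([-1.,1,-1])
def tcp(lip,p,yaw=YAW):
    Rs=R.from_euler('z',yaw-np.pi/2)*R.from_euler('y',-np.radians(p))
    pos=np.array(lip)+Rs.apply([-130.5,0,54.5])
    return pos, (Rs*R.from_matrix(RST)).as_euler('xyz')
DUMP=[(30,235,25),(10,202,22),(-8,178,20),(-18,166,20),(-24,162,20),(-30,160,20),(-40,160,20),(-52,162,20)]
E
python3 - <<'E'
from h import *
e=__import__("pickle").load(open("w2.pkl","rb"))
print("proj grip",proj(e,LIP0-130*F+[0,0,73.5]),"handle end",proj(e,LIP0-153.5*F+[0,0,91]))
L=[("grip",tcp(LIP0,0)),("above",tcp(LIP0+[0,0,90],0)),("wall",tcp(LIP0+WALL*F,0))]
for p in (8,16,24,32): L.append((p,tcp(LIP0+(WALL-3)*F+[0,0,2+85*np.sin(np.radians(p))],p)))
L.append(("lift",tcp(LIP0+(WALL-8)*F+[0,0,230],30)))
for p,z,b in DUMP: L.append((p,tcp(HOP-b*F+[0,0,z],p)))
th=.31
for y in (th,th-1.3): L.append(("dial",((541,-282,166),(np.pi,0,y))))
for n,(a,o) in L:
    j=robot.inverse_kinematics(a,o); print(n,np.round(a),None if j is None else np.round(j,2))
E
```

```text
proj grip [263.91346889  19.45308913] handle end [263.97523531  -8.22807803]
grip [550. 407.  60.] [ 0.47  0.62  1.37 -0.    1.15  0.41]
above [550. 407. 150.] [ 0.47  0.55  1.27 -0.    1.32  0.41]
wall [563. 202.  60.] [ 0.16  0.49  1.61 -0.    1.04  0.1 ]
8 [562. 211.  55.] [ 0.26  0.53  1.57 -0.16  1.08  0.27]
16 [562. 215.  47.] [ 0.34  0.58  1.52 -0.3   1.13  0.42]
24 [562. 216.  38.] [ 0.42  0.65  1.48 -0.42  1.2   0.54]
32 [562. 214.  29.] [ 0.48  0.72  1.43 -0.53  1.28  0.65]
lift [561. 220. 217.] [ 0.47  0.53  1.25 -0.48  1.58  0.46]
30 [492.  -0. 217.] [ 0.15  0.24  1.69 -0.54  1.3   0.26]
10 [492.  -6. 233.] [-0.11  0.15  1.65 -0.18  1.31 -0.13]
-8 [494. -24. 250.] [-0.37  0.15  1.6   0.13  1.45 -0.45]
-18 [494. -38. 258.] [-0.51  0.2   1.56  0.26  1.56 -0.59]
-24 [495. -48. 265.] [-0.58  0.23  1.53  0.33  1.63 -0.66]
-30 [496. -60. 272.] [-0.65  0.28  1.5   0.39  1.71 -0.72]
-40 [497. -81. 286.] [-0.74  0.36  1.44  0.49  1.85 -0.79]
-52 [ 499. -108.  298.] [-0.83  0.48  1.36  0.58  2.01 -0.83]
dial [ 541 -282  166] [-0.66  0.4   1.46 -0.    1.28  0.6 ]
dial [ 541 -282  166] [-0.66  0.4   1.46 -0.    1.28  1.9 ]
```

Run:
```python
from h import *
a,o=tcp(LIP0+[0,0,70],0); robot.move_ptp(a,o)
a,o=tcp(LIP0,0); print(robot.move_linear(a,o,speed=100,f_stop=12), robot.current_tcp_pos())
robot.move_gripper(0.0)
print("width",robot.current_gripper_width()*93,robot.current_finger_force(),robot.current_contact_force(),robot.current_t())
a,o=tcp(LIP0+(WALL-30)*F,0); print(robot.move_linear(a,o,speed=90,f_stop=25),robot.current_tcp_pos(),robot.current_contact_force(),robot.current_t())
d=cam("wrist"); cv2.imwrite("pics/w3.png",cv2.resize(d["img"],(800,600)))
__import__("pickle").dump(d,open("w3.pkl","wb"))
```

```text
False [550.76302325 407.6926995   60.23980305]
width 21.734503778902575 29.88335520029068 [0.29653981 0.58333133 1.05687625] 6.4083
False [560.65574001 231.99366036  59.44445982] [-0.02868253 -0.18555764  1.10369845] 8.5167
```

View pics/w3.png

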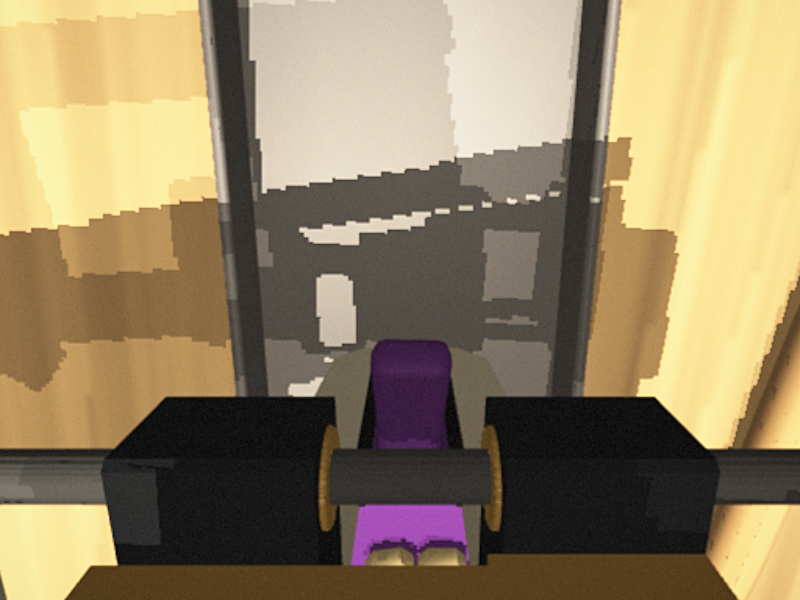

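Picture w3 shows the scoop held by its handle at (411,400). Two chunks are already visible on the cup floor at (390,555) and (440,555). I'll go on to the end wall, then tilt back.

Run:
```python
from h import *
a,o=tcp(LIP0+(WALL+8)*F,0); st=robot.move_linear(a,o,speed=40,f_stop=15); q=robot.current_tcp_pos()
a0,_=tcp(LIP0,0); tr=(np.array(q)-a0)@F; print(st,q,"travel",tr,robot.current_contact_force(),robot.current_t())
tr-=2
for p in (8,16,24,32):
    a,o=tcp(LIP0+tr*F+[0,0,1.5+85*np.sin(np.radians(p))],p); print(robot.move_linear(a,o,speed=40,f_stop=25),robot.current_contact_force().round(1) if hasattr(robot.current_contact_force(),'round') else robot.current_contact_force())
d=cam("scene"); e=cam("wrist")
print(robot.current_t(),robot.current_tcp_pos())
cv2.imwrite("pics/s4.png",np.vstack([cv2.resize(d["img"][170:290,230:400],(680,480),interpolation=cv2.INTER_CUBIC)]))
cv2.imwrite("pics/w4.png",e["img"])
```

```text
True [563.33945322 200.44202953  60.31591712] travel 207.4400225718215 [-0.81159024  3.29067022  1.9435764 ] 9.3583
False [0.8 1.  0.8]
False [-0.7  0.1  0.8]
False [-0.4 -0.3 -0.5]
False [-0.2  0.2 -0.5]
10.9667 [562.16328127 210.98573473  29.08852897]
```

View pics/s4.png

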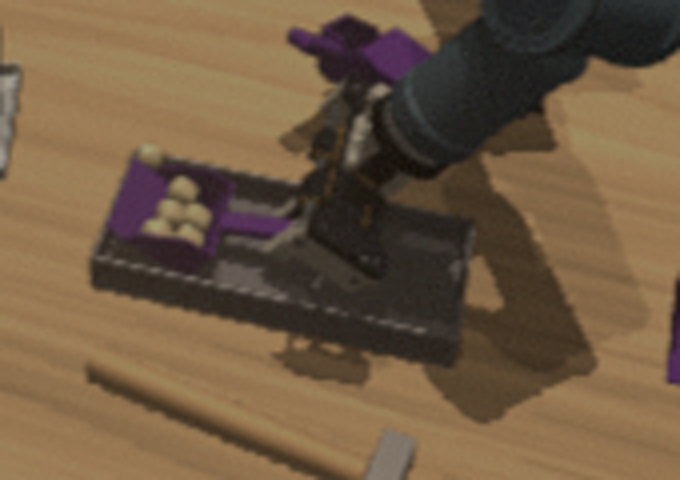

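Picture s4 shows five chunks at the back of the tilted cup at about (180,210). The sixth is at (150,153), beside the cheek at the tray's corner. I'll lift and check before moving on.

Run:
```python
from h import *
tr=205.4
a,o=tcp(LIP0+(tr-6)*F+[0,0,70],31); robot.move_linear(a,o,speed=60)
a,o=tcp(LIP0+(tr-8)*F+[0,0,230],30); robot.move_linear(a,o,speed=150)
d=cam("scene"); print(robot.current_t(),robot.current_tcp_pos(),robot.current_gripper_width()*93,robot.current_contact_force())
cv2.imwrite("pics/s5.png",cv2.resize(d["img"][110:290,200:400],(800,600)[:2],interpolation=cv2.INTER_CUBIC))
```

```text
12.8417 [560.85216988 219.94917082 215.58153907] 21.553663093478768 [ 0.25891629  0.01245905 -0.88154097]
```

View pics/s5.png

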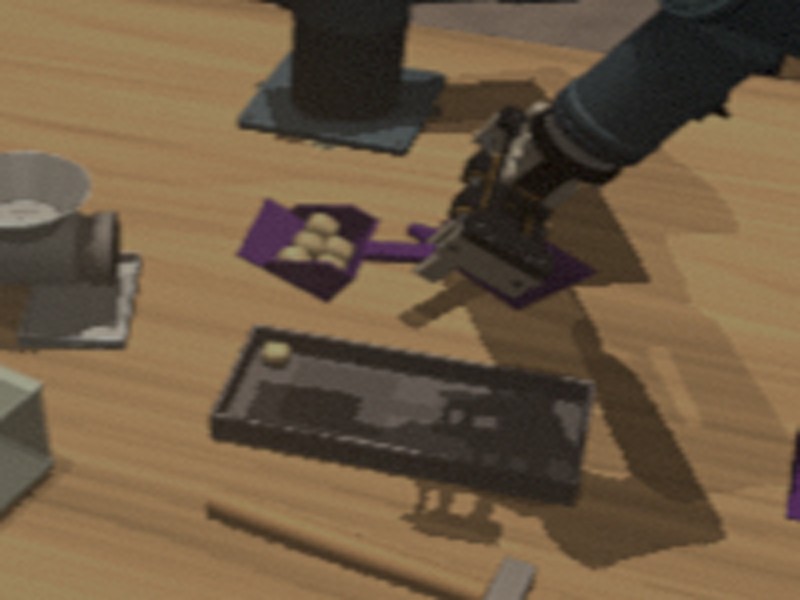

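Picture s5 shows the scoop lifted with five chunks at (315,240). The sixth is back on the tray floor at (275,352). Next is the dump into the hopper.

Run:
```python
from h import *
for i,(p,z,b) in enumerate(DUMP):
    a,o=tcp(HOP-b*F+[0,0,z],p); robot.move_linear(a,o,speed=[170,60,40,25,15,18,30,50][i])
    print(p,round(robot.current_t(),2),np.round(robot.current_contact_force(),1))
robot.sleep(.4)
d=cam("scene"); cv2.imwrite("pics/s6.png",cv2.resize(d["img"][90:240,120:320],(800,600),interpolation=cv2.INTER_CUBIC))
print(robot.current_t(),robot.current_tcp_pos())
```

```text
30 14.35 [ 0.4 -0.1 -1.5]
10 14.85 [-0.4  0.4 -2.4]
-8 15.62 [-0.7  0.7 -1.7]
-18 16.43 [-0.3 -0.1 -1.2]
-24 17.4 [ 0.4  0.4 -1.4]
-30 18.31 [ 0.1 -0.2 -0.7]
-40 19.28 [ 0.3  0.1 -1.2]
-52 20.04 [-0.2  0.1 -0.8]
20.4917 [ 498.553335   -107.80718461  298.56552093]
```

View pics/s6.png

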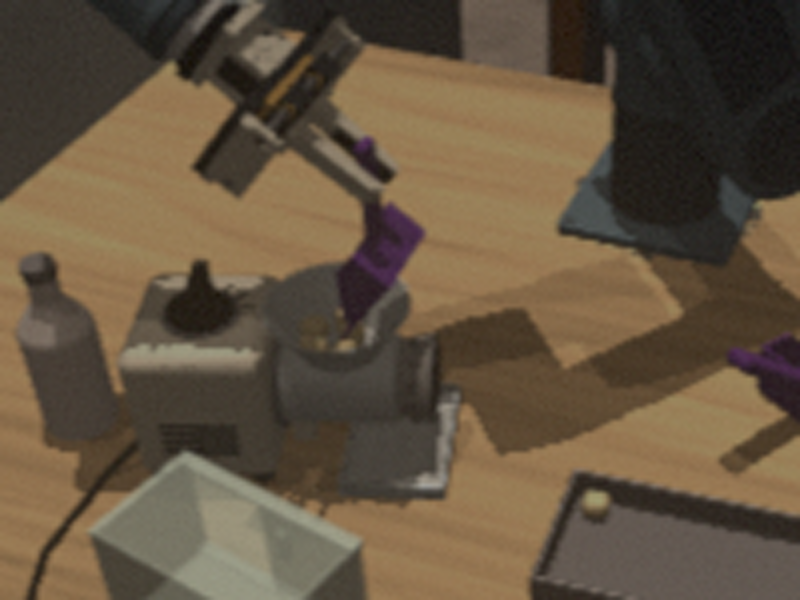

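Picture s6 shows the chunks in the hopper at about (330,335), the scoop empty, and nothing spilled. I'll lay the scoop back.

Run:
```python
from h import *
a,o=tcp(HOP-30*F+[0,0,225],-45); robot.move_linear(a,o,speed=120)
a,o=tcp((545,60,190),-5); robot.move_linear(a,o,speed=150)
T=LIP0+F*1
a,o=tcp(T+[0,0,75],0); robot.move_linear(a,o,speed=220)
robot.sleep(.2)
f0=np.array(robot.current_contact_force())
a,o=tcp(T+[0,0,12],0); print(robot.move_linear(a,o,speed=100,f_stop=10))
a,o=tcp(T+[0,0,-1],0); print(robot.move_linear(a,o,speed=20,f_stop=5),robot.current_tcp_pos(),np.round(robot.current_contact_force()-f0,1),robot.current_t())
robot.move_gripper(0.75)
b,o=tcp(T+[0,0,110],0); robot.move_linear(b,o,speed=150)
d=cam("scene"); cv2.imwrite("pics/s7.png",cv2.resize(d["img"][150:300,230:430],(800,600),interpolation=cv2.INTER_CUBIC))
print(robot.current_t(),robot.current_tcp_pos())
```

```text
False
True [550.26210495 406.65246064  59.14510382] [-1.1  0.9  4.2] 26.1333
27.9917 [549.49031169 406.03750779 167.94180334]
```

View pics/s7.png

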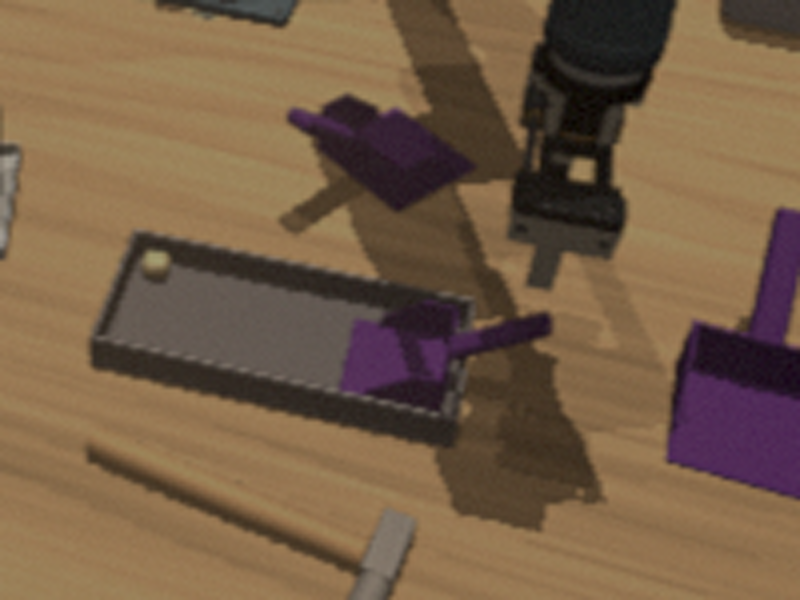

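Picture s7 shows the scoop flat in the tray at (400,355) with its handle over the end wall, the gripper clear, and the spare chunk at (155,263). Next I'll look at the dial from close by.

Run:
```python
from h import *
import pickle
robot.move_gripper(0.45)
robot.move_ptp((541,-283,300),(np.pi,0,.315)); d=cam("wrist"); pickle.dump(d,open("w8.pkl","wb"))
cv2.imwrite("pics/w8.png",cv2.resize(d["img"],(800,600),interpolation=cv2.INTER_CUBIC)); print(robot.current_t(),robot.current_tcp_pos(),robot.current_gripper_width())
print(proj(d,(541,-283,160))/.64,proj(d,(541,-283,190))/.64)
```

```text
31.2 [ 541.441278   -282.0910302   299.81975694] 0.4488179829724406
[411.67379398 277.72980611] [411.87591571 290.68881187]
```

View pics/w8.png

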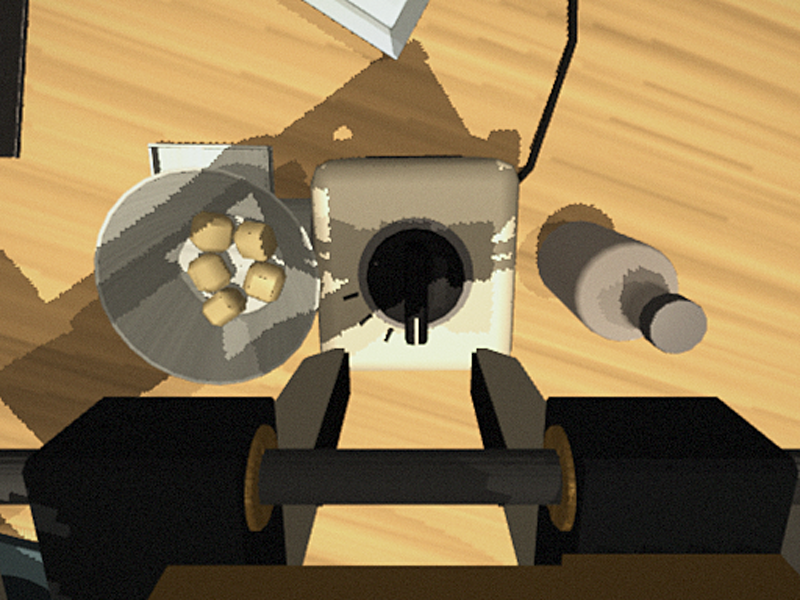

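Picture w8 shows five chunks inside the hopper at (180–285, 213–325). The dial disc is centred at (415,274), with its wing straight down the picture and the nose line at (416,335). That puts the grater's yaw at 0.315.

Run:
```python
from h import *
import pickle
d=pickle.load(open("w8.pkl","rb")); D=ray(d,415*.64,274*.64,158); print("dial",D)
assert abs(D[0]-541)<6 and abs(D[1]+283)<6
o=(np.pi,0,.315)
print(robot.move_linear((D[0],D[1],200),o,speed=120), robot.move_linear((D[0],D[1],165),o,speed=60,f_stop=8),robot.current_tcp_pos())
robot.move_gripper(0.0); print("width",robot.current_gripper_width()*93,robot.current_contact_force(),robot.current_t())
q=np.array(robot.current_qpos()); 
for a in (.45,.87,1.28):
    t=q.copy(); t[5]+=a; robot.move_j(t); print(a,robot.current_qpos()[5]-q[5],robot.current_ft_torque(),robot.current_contact_force(),robot.current_gripper_width()*93,robot.current_t())
for n in ("wrist","top"):
    d=cam(n); pickle.dump(d,open(n+"9.pkl","wb"))
    im=d["img"] if n=="wrist" else d["img"][150:225,280:380]
    cv2.imwrite(f"pics/{n}9.png",cv2.resize(im,(800,600),interpolation=cv2.INTER_CUBIC))
```

```text
dial [ 543.38542581 -284.35404595  158.        ]
False False [ 543.49886271 -284.42805766  165.01910764]
width 12.641942577403213 [ 0.40573855 -1.61202868  0.38637525] 33.4917
0.45 0.44684520715335485 [-0.78906896 -0.08065645  0.16014041] [-0.22893778 -3.56592447 -1.04470541] 12.605585051866843 34.0
0.87 0.8677338587001955 [-1.17341333  0.03180356  0.14591943] [ 0.75408614 -8.21348894 -2.51930541] 13.091255969654831 34.4833
1.28 1.277676283044436 [-1.50216058  0.41725768  0.18183582] [-1.99325053 -8.85644448 -2.68165386] 12.689543322427458 34.9583
```

View pics/wrist9.png

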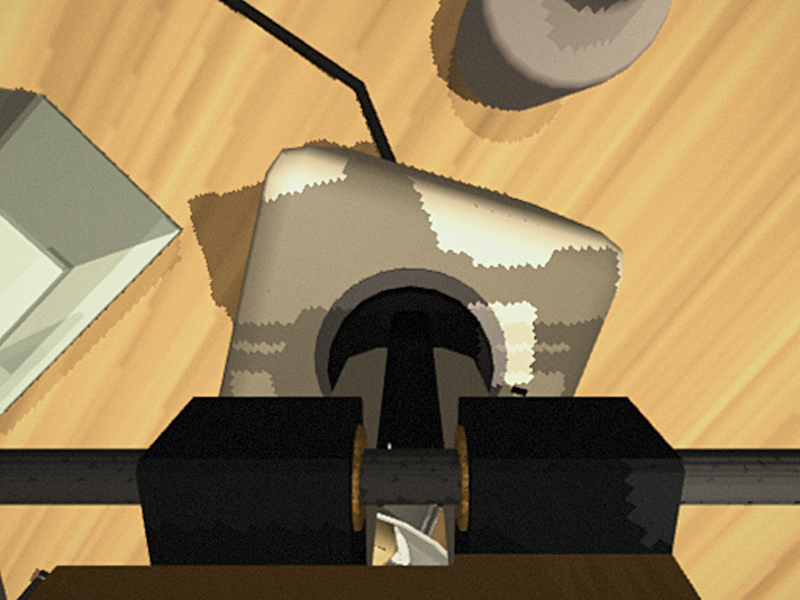

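In wrist9 the wing lies straight along the fingers, with edges symmetric about column 412, so the dial has followed the fingers' 1.28 rad. The measured 0.18 N m matches the spring at the third click. I'll add a hair for compliance, check that it holds steady, and hand in.

Run:
```python
from h import *
q=np.array(robot.current_qpos()); q[5]+=.02; robot.move_j(q); robot.sleep(.5)
print(robot.current_ft_torque(),robot.current_contact_force(),robot.current_gripper_width()*93,robot.current_finger_force(),robot.current_t())
print(robot.hand_in())
```

```text
[-0.59438338  0.06310495  0.15788349] [ 0.24522593 -4.47691851 -0.95310322] 12.725945157193504 30.00236749649048 35.8083
the job is handed in; nothing more can be done
None
```

I tipped five soap chunks into the hopper in one scoopful, laid the scoop back in the tray and let go of it. I handed the job in at about 36 s with the fingers holding the dial at its third click (about 1.29 rad by the finger rotation); the sixth chunk is still in the tray.

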